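Tip the picked-over sample tins into the packing crate

ROBOT

A 6-joint arm with a two-finger parallel gripper is mounted at the origin on the work surface. World frame = base frame: x ahead of the robot, y to its left, z up, the work surface at z = 0. Lengths are in mm, angles in rad, forces in N, time in s.
With the tool pointing down it reaches from about 250 to 725 mm from the base axis. Payload 9.7 kg.
Tool frame: the origin (TCP) lies at the very end of the fingers, on their centre line; the grasp point (between the pads) lies behind it (grip_point_offset is the z of the grasp point in the tool frame, in mm); z points along the fingers, y is the line along which they close (so a half turn about z gives the same grasp; the last joint's range is limited). The gripper opens to 85 mm and grips with 20 to 120 N. Pads are 22 mm wide; open, the fingers measure 114 mm over their backs; the gripper's body (76 mm by 85 mm) begins 54 mm behind the grasp point. The pads swing forward as they close: fully open they stand 13 mm farther back than shut.
Start: joints at [-1.225, 0.087, 0.176, 1.66, 0, 1.571], TCP at [186.419, -517.441, 231.284] pointing down, gripper open.
Joint ranges: [-3.13, 3.13], [-0.85, 1.81], [-1.15, 1.24], [-2.2, 2.28], [-1.44, 1.52], [-3.14, 3.14]. Speed limits (rad/s): [2.22, 2.22, 2.57, 3.14, 3.14, 3.14].

INTERFACE

Orientations are given as a rotation vector (axis times angle).
In Python, from rig import * gives the robot as it stands. The module is installed in compiled form; this text tells all that it offers.
- The arm moves only by the shell command python3 -m pendant 'ROWS' [FORCE]. ROWS is JSON, one flat list of numbers, 5 for each row, row after row: the shift along the tool's x, y, z in m, then the turn about the tool's z in degrees, then the closure, from 0 (fully open) to 1 (shut). A call has 1 to 12 rows; each row is the pose to reach, as a shift and turn from the pose commanded when the call began, along the tool's axes at that moment; what a row does not reach only later rows make up. A row lasts 1/10 s, in which the tool goes at most 50 mm and 8.59 degrees, less where a joint would pass 70% of its speed; a pose out of reach is approached as far as the arm can. A call with a gripper value outside its range is refused whole. The fingers move at their own pace and stop on an object; FORCE is the grip in N (left out, the last holds). Time passes only in rows, so rows that repeat a pose let the fingers close. It gives the time, the measured TCP pose, the force, the opening and the grip force at its end, in the units of the state.
- sense(): the state, without advancing time (a new reading comes with each control period).
- read_camera(name): name is "scene" or "top" or "wrist"; returns a dict with "frame" (420x560x3 uint8, red, green, blue), "intrinsics" (3x3 intrinsics, pixels), "view" (4x4, takes a point from world to camera coordinates); the wrist camera has in their place "tool_from_camera" (4x4, takes a point from camera to tool coordinates, whose origin is the TCP and whose axes are the flange's). Camera axes: x right, y up, looking along -z (the intrinsics and any distortion apply to the point x, -y, -z); pixel columns grow to the right and rows downward; lengths in mm; the calibration is good to about 2 mm. A picture is of the moment at which its call begins: read the wrist's pose just before it. There is no depth.
- job_done(): hands the job in; it is judged then, once.
Trained networks look in a picture, given as the dict that the camera call returned (one of the last four; its "shot" number tells which), for a name from the list of things; names that differ only in an ending like _2 or _b are one class to them, and where a whole thing is asked for, a point or a joint stands for the part that bears it (a point fixed in the world has none). Each returns a list of dicts, best first, with "conf" (0 to 1); they miss things now and then, are a little off and sometimes report something else, mostly with a low value. They report only what shows in the picture. A call takes as long as a camera call. They do not tell look-alikes from the thing itself.
- search_frame(picture, label): "at" ([column, row] as shares, 0 to 1, of the picture: columns of its width, rows of its height, amid what is visible of it).
- cut_out(picture, label): "mask" (420x560 bool, what is visible of it) and "at" ([column, row] as shares, 0 to 1, of the picture: columns of its width, rows of its height, amid what is visible of it).
The state is a dict: "time": time; "joint_positions": joint angles; "joint_velocities": joint speeds; "tau": joint torques, N m; "position": TCP position; "tcp_rot": TCP orientation; "contact_force": force on the tool from outside, world axes, zero at the start; "ft_torque": the same for the moment, N m; "gripper_width": finger opening in mm; "grasp_force": force on a finger pad.
Only numpy, scipy, OpenCV 4.12 (cv2) and the standard library are available. Lean on these libraries where they do the work, as an engineer would, in place of code of your own. Each camera call takes 0.05 s, during which the arm holds its last target. There are 200 camera calls.

TASK

Slide the blue packing crate fully home and square against the stop bar under the tipping tray, without ramming it. Then tip the tray by pushing down its edge at the yellow ledge until it sits on the crate's rim, and keep a light but definite pressure there until all four black-lidded tins have slid into the crate by themselves: the crate is thin, so do not lean on it. Ease the tray back to level without letting it fly up or slam, with the crate still home, and leave the tins and everything else on the bench alone.

Things in the scene. Friction and masses are not known exactly. Their poses are not given: they have to be found in the camera images.
- stand: Fixed black steel trestle that carries the tipping tray. Origin: on the bench, midway under the tray's swivel axis, which is 145 mm up; x along the axis, z up, the tray tips towards -y. Uprights at x = -160 and +105 mm; no part of it lies beyond y = -110 mm. The rear rest stops the tray level.
- stop (a point): Middle of the face of the stand's front cross bar, the stop for the crate: at x = -27, y = -110, z = 20 mm in the stand's frame. The bar is 281 mm long (x), 40 mm high, its face looks to -y. Hard steel.
- tray: Pale wooden tray, 174 mm wide (x), 310 mm long (y), floor 10 mm thick, rails and back wall 26 mm above the floor, open at its -y end. Origin on the swivel axis, in the underside of the floor, mid-length; axes as the stand's when level. Tipping turns it positively about x (-y end goes down), free from 0 to 0.62 rad; a counterweight always swings it back level, fast if let go.
- tray_mouth (a point): Middle of the open end of the tray floor: y = -155, z = +10 mm in the tray's frame. With the crate home the tray's underside lands on the crate's near rim at about 0.47 rad (feel for it), with the mouth inside the crate. Wood and rim are hard: once landed, the force rises by some 5 to 20 N per mm. The tins begin to slide somewhere between 0.2 and 0.4 rad.
- tray_ledge (a point): Middle of the top of the yellow-painted wooden press ledge on the tray's robot-side rail, near the mouth: at x = -122, y = -110, z = +12 mm in the tray's frame; 60 mm (x) by 66 mm (y), 12 mm thick; the rail beside it stands 24 mm higher. Push down here with closed fingers: 4 to 9 N tips the tray, and nothing but the push holds it tipped.
- crate: Loose blue plastic crate, open above, 300 (x) by 200 (y) by 87 mm high, walls 5 mm, 0.35 to 0.6 kg. Origin: centre of its underside. It begins 50 to 100 mm short of the stop, a little askew. Home: its +y long wall flat against the stop bar, centre near x = -30, y = -210 mm in the stand's frame (sideways it begins within 15 mm of that, near enough: within 25 mm will do).
- crate_left (a point): Point on the outer face of the crate's +y long wall (the one towards the stand), at the robot-side end: x = -140, y = +100, z = +20 mm in the crate's frame.
- crate_right (a point): Point on the outer face of the crate's +y long wall, at the far end: x = +140, y = +100, z = +20 mm in the crate's frame.
- tin1: Sealed round sample tin, 46 mm across, 27 mm high, about 45 g, silver with a black lid, standing on the tray floor at the start. Origin: centre of its underside.
- tin2: Sealed round sample tin, 46 mm across, 27 mm high, about 45 g, silver with a black lid, standing on the tray floor at the start. Origin: centre of its underside.
- tin3: Sealed round sample tin, 46 mm across, 27 mm high, about 45 g, silver with a black lid, standing on the tray floor at the start. Origin: centre of its underside.
- tin4: Sealed round sample tin, 46 mm across, 27 mm high, about 45 g, silver with a black lid, standing on the tray floor at the start. Origin: centre of its underside.
- spare_tin: Bystander: a like tin with a red lid, on the bench beyond the tray. Origin: centre of its underside.
- cup_bowl: Bystander: white cupping bowl, 96 mm across, 58 mm high. Origin: centre of its underside.
- cup_spoon: Bystander: spoon, 160 mm long. Origin: centre of its underside.
- bean_tub: Bystander: clear tub of beans with a white lid, 140 by 210 by 121 mm. Origin: centre of its underside.
- bean_jar: Bystander: jar of beans, 80 mm across, 130 mm high. Origin: centre of its underside.
- scale: Bystander: flat black bench scale, 170 by 140 by 31 mm. Origin: centre of its underside.
- tape_roll: Bystander: brown tape roll lying flat, 96 mm across, 48 mm high. Origin: centre of its underside.
There are look-alikes about, which are no part of the job. Leave any pink, purple or turquoise look-alike of the tin1 alone.

How it is judged (in metres and radians):
On the way, in this order (a step that is already met when the one before it is completed fails the run):
1. the crate is home against the stop bar, square, the tray still level (y of each of crate_left, crate_right in the frame of stand above -0.115 m and x of crate in the frame of stand between -0.055 and -0.005 m and angle between tray's own z axis and vertical below 0.05 rad), for 0.2 s.
2. the tray is pressed down on the crate's rim with at least 1.5 N, the crate home, and all four tins are in the crate (y of each of crate_left, crate_right in the frame of stand above -0.115 m and x of crate in the frame of stand between -0.055 and -0.005 m and x of tin1 in the frame of crate between -0.146 and 0.146 m and y of tin1 in the frame of crate between -0.096 and 0.096 m and z of each of tin1, tin2, tin3, tin4 in the frame of crate below 0.08 m and x of tin2 in the frame of crate between -0.146 and 0.146 m and y of tin2 in the frame of crate between -0.096 and 0.096 m and x of tin3 in the frame of crate between -0.146 and 0.146 m and y of tin3 in the frame of crate between -0.096 and 0.096 m and x of tin4 in the frame of crate between -0.146 and 0.146 m and y of tin4 in the frame of crate between -0.096 and 0.096 m and contact force between tray and crate above 1.5 N), for 0.5 s.
At the end, for the whole second after the job is handed in: All four black-lidded tins lie at rest inside the crate (below its rim); both ends of the crate's near wall are within 5 mm of the stop bar and the crate is within 25 mm of its place sideways; the tray is back level within 0.03 rad; nothing is touched (y of each of crate_left, crate_right in the frame of stand above -0.115 m and x of crate in the frame of stand between -0.055 and -0.005 m and x of tin1 in the frame of crate between -0.146 and 0.146 m and y of tin1 in the frame of crate between -0.096 and 0.096 m and z of each of tin1, tin2, tin3, tin4 in the frame of crate below 0.08 m and x of tin2 in the frame of crate between -0.146 and 0.146 m and y of tin2 in the frame of crate between -0.096 and 0.096 m and x of tin3 in the frame of crate between -0.146 and 0.146 m and y of tin3 in the frame of crate between -0.096 and 0.096 m and x of tin4 in the frame of crate between -0.146 and 0.146 m and y of tin4 in the frame of crate between -0.096 and 0.096 m and linear speed of each of tin1, tin2, tin3, tin4 below 0.03 m/s and angle between tray's own z axis and vertical below 0.03 rad and linear speed of crate below 0.02 m/s).
It fails at once if the tray bears on the crate with more than 18 N (contact force between tray and crate above 18 N).
It fails at once if the robot pushes the crate with more than 25 N (contact force between any of the fingers, the arm and crate above 25 N).
It fails at once if the tray flies up or is slammed (it turns faster than 1.2 rad/s) (angular speed of tray above 1.2 rad/s).
It fails at once if the robot touches a tin (contact force between any of the fingers, the arm and tin1 above 0.3 N or contact force between any of the fingers, the arm and tin2 above 0.3 N or contact force between any of the fingers, the arm and tin3 above 0.3 N or contact force between any of the fingers, the arm and tin4 above 0.3 N).
It fails at once if a bystander is moved by more than 15 mm (distance of any of spare_tin, cup_bowl, cup_spoon, bean_tub, bean_jar, scale, tape_roll from where it was at the start of the episode above 0.015 m).
It also fails if it takes over 64 s, if anything falls off the work surface, if the arm or the gripper's body presses on something with over 40 N, if the wrist force passes 120 N, or if a joint passes its speed limit or range.

## Working session

There is one attempt and no reset: what is moved stays moved. The work goes in short steps, Python scripts to look and compute and a shell command to move; the robot and the scene stay as the last step left them, time stands still between calls to the robot, and variables do not carry over. Pictures are saved under pics/ and viewed, at most 10 in all, crops included, and the job is handed in when it is done.

```bash
mkdir -p pics
python3 - <<'E'
from rig import *
import cv2,numpy as np
s=sense();print(s['position'],s['tcp_rot'],s['time'],s['gripper_width'],s['contact_force'])
for n in ['scene','top']:
    p=read_camera(n);cv2.imwrite(f'pics/{n}0.png',p['frame'][:,:,::-1])
    print(n,p['intrinsics'],p['view'].round(3).tolist() if hasattr(p['view'],'round') else p['view'],[k for k in p])
    for l in ['crate','stand','tray','tray_ledge','tray_mouth','crate_left','crate_right','stop','tin1']:
        try:print(l,[(np.round(np.array(d['at'])*[560,420],1).tolist(),round(d['conf'],2)) for d in search_frame(p,l)][:6])
        except Exception as e:print(l,e)
E
```

```text
[ 186.33821096 -517.20523472  230.57198856] [-3.09342774e+00 -5.40290165e-01  4.34714708e-04] 0.0 85.59992079766452 [ 0.43716018  0.94114401 -0.2744421 ]
scene [[499.02839835   0.         276.32549016]
 [  0.         499.02839835 217.57956853]
 [  0.           0.           1.        ]] [[0.742, 0.67, 0.01, -379.789], [-0.555, 0.606, 0.57, 246.835], [0.376, -0.428, 0.822, -2101.753], [0.0, 0.0, 0.0, 1.0]] ['frame', 'intrinsics', 'view', 'shot']
crate [([255.8, 248.6], 0.69)]
stand [([309.1, 191.3], 0.8)]
tray []
tray_ledge [([307.3, 193.1], 0.27)]
tray_mouth [([341.8, 236.5], 0.73), ([307.2, 189.2], 0.69)]
crate_left [([256.0, 248.9], 0.96)]
crate_right [([254.6, 247.3], 0.87)]
stop [([307.6, 192.6], 0.9), ([168.3, 327.7], 0.55)]
tin1 [([339.4, 176.2], 0.68), ([367.4, 231.3], 0.58), ([366.8, 215.3], 0.47), ([265.7, 176.9], 0.46), ([325.8, 188.0], 0.42)]
top [[526.13298711   0.         281.89550977]
 [  0.         526.13298711 203.67944964]
 [  0.           0.           1.        ]] [[0.003, -1.0, -0.005, -13.557], [0.981, 0.002, 0.193, -531.777], [-0.193, -0.006, 0.981, -1646.228], [0.0, 0.0, 0.0, 1.0]] ['frame', 'intrinsics', 'view', 'shot']
crate [([321.6, 200.1], 0.77), ([434.9, 267.0], 0.74)]
stand []
tray [([235.8, 186.3], 0.74), ([181.9, 266.3], 0.21)]
tray_ledge [([236.2, 192.4], 0.78)]
tray_mouth [([234.5, 188.1], 0.77), ([236.9, 148.9], 0.33)]
crate_left [([324.0, 204.7], 0.56)]
crate_right [([320.9, 201.8], 0.88), ([229.9, 196.3], 0.55)]
stop [([227.8, 194.8], 0.92), ([236.1, 190.0], 0.69)]
tin1 [([198.2, 174.8], 0.7), ([213.9, 131.5], 0.65), ([171.7, 151.3], 0.64), ([230.5, 270.0], 0.59), ([192.8, 197.9], 0.58), ([224.2, 201.3], 0.49)]
```

Run:
```python
import cv2
a=cv2.imread('pics/top0.png')[70:340,130:490];cv2.imwrite('pics/top0c.png',cv2.resize(a,None,fx=2.2,fy=2.2,interpolation=cv2.INTER_CUBIC))
```

```text
(no output)
```

View pics/top0c.png

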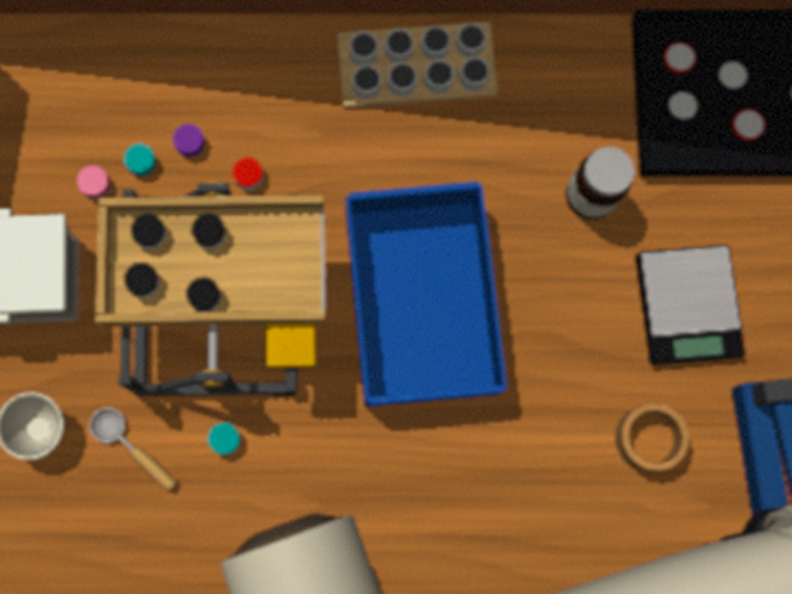

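View pics/scene0.png

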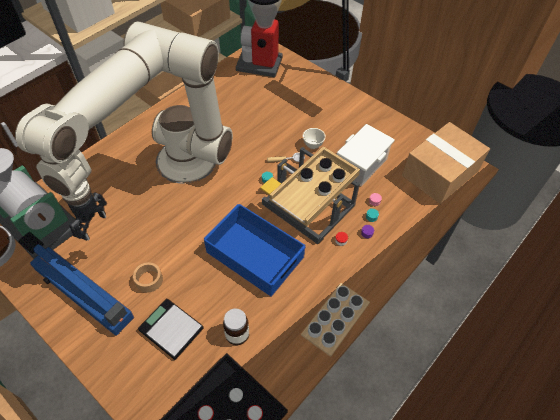

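The top view shows the crate at crop (426,295), the stand and tray to its left and the yellow ledge at (291,346). The four black-lidded tins are on the tray at (149,229), (209,229), (142,279) and (203,294). The pink, turquoise, purple and red lids on the bench are look-alikes or bystanders, so I won't touch them. Next I'll fit the crate and tray poses to their masks.

```bash
cat > h.py <<'E'
from rig import *
import cv2,numpy as np
from scipy.optimize import minimize
def proj(p,P):
    V=np.array(p['view']);K=np.array(p['intrinsics'])
    c=np.c_[P,np.ones(len(P))]@V.T
    q=np.c_[c[:,0],-c[:,1],-c[:,2]]@K.T
    return q[:,:2]/q[:,2:]
def box(x0,x1,y0,y1,z0,z1):return np.array([[x,y,z] for x in(x0,x1) for y in(y0,y1) for z in(z0,z1)],float)
def place(B,q):
    c,s=np.cos(q[2]),np.sin(q[2]);return np.c_[q[0]+c*B[:,0]-s*B[:,1],q[1]+s*B[:,0]+c*B[:,1],B[:,2]]
def sil(p,boxes,q):
    S=4;m=np.zeros((420*S,560*S),np.uint8)
    for B in boxes:
        h=cv2.convexHull(((proj(p,place(B,q))+.5)*S).astype(np.float32));cv2.fillPoly(m,[h.round().astype(np.int32)],255)
    return cv2.resize(m,(560,420),interpolation=cv2.INTER_AREA)/255.
def fit(pm,boxes,q0):
    f=lambda v:sum(np.abs(sil(p,boxes,[v[0],v[1],v[2]/1000])-m).sum()/m.sum() for p,m in pm)
    v=[q0[0],q0[1],q0[2]*1000]
    for st in (20,5):
        r=minimize(f,v,method='Nelder-Mead',options=dict(initial_simplex=np.array([v]+[list(np.array(v)+d) for d in np.diag([st,st,st*4])]),xatol=.1,fatol=1e-5));v=r.x
    return v.round(1),round(r.fun,4)
def color(p,lo,hi,near=None):
    m=cv2.inRange(cv2.cvtColor(p['frame'],cv2.COLOR_RGB2HSV),lo,hi)
    n,l,s,c=cv2.connectedComponentsWithStats(m)
    k=1+np.argmin(np.hypot(*(c[1:]-near).T)+1e4*(s[1:,4]<60));return (l==k)
CR=[box(-150,150,-100,100,0,87)];LE=[box(-152,-92,-143,-77,145,157)]
TR=[box(-87,87,-155,155,145,181)]
BLUE=((105,120,30),(125,255,255));YEL=((20,190,110),(32,255,255))
E
python3 - <<'E'
from h import *
ps={n:read_camera(n) for n in ['scene','top']}
nb={'scene':(256,248),'top':(322,202)};ny={'scene':(270,186),'top':(262,227)}
cm=[(p,color(p,*BLUE,nb[n]).astype(float)) for n,p in ps.items()]
lm=[(p,color(p,*YEL,ny[n]).astype(float)) for n,p in ps.items()]
print([m.sum() for _,m in cm+lm])
for a in (cm,cm[:1],cm[1:]):print('crate',fit(a,CR,[480,-130,0.05]))
for n,p in ps.items():
    for d in cut_out(p,'tray'):
        print(n,d['conf'],d['mask'].sum(),d['at'])
def ledge(q):  # stand pose via tray box+ledge, top mask
    pass
p=ps['top'];c=cut_out(p,'tray')
if c:
    m=c[0]['mask'].astype(float);cv2.imwrite('pics/m.png',m*255)
    print('tray top',fit([(p,m)],TR,[480,130,0]), fit([(p,np.maximum(m,lm[1][1]))],TR+LE,[480,130,0]))
for a in (lm,lm[:1],lm[1:]):print('ledge',fit(a,LE,[480,130,0]))
E
```

```text
Traceback (most recent call last):
  File "h.py", line 26, in color
    k=1+np.argmin(np.hypot(*(c[1:]-near).T)+1e4*(s[1:,4]<60));return (l==k)
        ~~~~~~~~~^^^^^^^^^^^^^^^^^^^^^^^^^^^^^^^^^^^^^^^^^^^^
ValueError: attempt to get argmin of an empty sequence
```

```bash
sed -i 's/YEL=((20,190,110)/YEL=((18,225,60)/' h.py
cat > m.py <<'E'
from h import *
ps={n:read_camera(n) for n in ['scene','top']}
nb={'scene':(256,248),'top':(322,202)};ny={'scene':(270,186),'top':(262,227)}
for n,p in ps.items():
    x,y=ny[n];print(cv2.cvtColor(p['frame'],cv2.COLOR_RGB2HSV)[y-1:y+2,x-1:x+2].reshape(-1,3).mean(0))
cm=[(p,color(p,*BLUE,nb[n]).astype(float)) for n,p in ps.items()]
lm=[(p,color(p,*YEL,ny[n]).astype(float)) for n,p in ps.items()]
print([m.sum() for _,m in cm+lm])
for a in (cm,cm[:1],cm[1:]):print('crate',fit(a,CR,[480,-130,0.05]))
for n,p in ps.items():
    for d in cut_out(p,'tray'):
        print(n,d['conf'],d['mask'].sum(),d['at'])
p=ps['top'];c=cut_out(p,'tray')
if c:
    m=c[0]['mask'].astype(float);cv2.imwrite('pics/m.png',m*255)
    print('tray top',fit([(p,m)],TR,[480,130,0]), fit([(p,np.maximum(m,lm[1][1]))],TR+LE,[480,130,0]))
for a in (lm,lm[:1],lm[1:]):print('ledge',fit(a,LE,[480,130,0]))
E
python3 m.py
```

```text
[ 22.11111111 174.88888889 232.66666667]
[ 22.88888889 255.         204.44444444]Traceback (most recent call last):
  File "m.py", line 7, in <module>
    lm=[(p,color(p,*YEL,ny[n]).astype(float)) for n,p in ps.items()]
           ~~~~~^^^^^^^^^^^^^^
  File "h.py", line 26, in color
    k=1+np.argmin(np.hypot(*(c[1:]-near).T)+1e4*(s[1:,4]<60));return (l==k)
        ~~~~~~~~~^^^^^^^^^^^^^^^^^^^^^^^^^^^^^^^^^^^^^^^^^^^^
    return _wrapfunc(a, 'argmin', axis=axis, out=out, **kwds)
    return bound(*args, **kwds)
ValueError: attempt to get argmin of an empty sequence
```

```bash
sed -i 's/YEL=((18,225,60)/YEL=((20,155,120)/' h.py; python3 m.py
```

```text
[ 22.         174.88888889 232.66666667]
[ 22.66666667 255.         204.22222222]
[np.float64(5121.0), np.float64(6094.0), np.float64(177.0), np.float64(417.0)]
crate (array([ 532.2, -141.8,   97.6]), np.float64(0.0551))
crate (array([ 529.8, -142.8,   91.7]), np.float64(0.0199))
crate (array([ 533.7, -141.2,   89.2]), np.float64(0.021))
scene 0.58 5153 [0.5518, 0.4655]
scene 0.54 3363 [0.5509, 0.4429]
top 0.95 5835 [0.4232, 0.4512]
tray top (array([558.3, 158.5,  14. ]), np.float64(0.2423)) (array([558.9, 159.4,  19.7]), np.float64(0.1812))
ledge (array([   -7.1,  1127.6, -1331.2]), np.float64(2.0))
ledge (array([ -457.8,  1005.6, -1253.3]), np.float64(1.0))
ledge (array([571.8, 147.9, -81.6]), np.float64(0.1381))[ WARN:0@6.128] global loadsave.cpp:1063 imwrite_ Unsupported depth image for selected encoder is fallbacked to CV_8U.
```

Run:
```python
from h import *
p=read_camera('top');V=np.array(p['view']);K=np.array(p['intrinsics'])
def back(px,z):
    d=np.linalg.inv(K)@np.array([*px,1]);d=V[:3,:3].T@np.array([d[0],-d[1],-d[2]]);o=-V[:3,:3].T@V[:3,3];return (o+d*(z-o[2])/d[2]).round(1)
cc=lambda a:np.array(a)/2.2+[130,70]-.27
for n,a,z in [('rail far back',(98,197),181),('rail far mouth',(325,197),181),('rail near back',(95,324),181),('rail near mouth',(326,322),181),
 ('led',(266,326),157),('led',(316,326),157),('led',(316,367),157),('led',(266,367),157),('mouth far',(325,205),155),('mouth near',(326,318),155)]:
    print(n,back(cc(a),z))
m=color(p,*YEL,(262,227)).astype(np.uint8);r=cv2.minAreaRect(cv2.findNonZero(m));print('yel',r,back(r[0],157))
for q0 in ([540,150,0],):
    print(fit([(p,m.astype(float))],LE,q0))
a=p['frame'][120:260,150:300,::-1];cv2.imwrite('pics/tr.png',cv2.resize(a,None,fx=4.2,fy=4.2,interpolation=cv2.INTER_CUBIC))
```

```text
rail far back [642.9 313.5 181. ]
rail far mouth [643.4   0.8 181. ]
rail near back [465.6 310.  181. ]
rail near mouth [468.9  -1.3 181. ]
led [467.3  81.  157. ]
led [467.5  12.6 157. ]
led [411.   12.3 157. ]
led [410.9  80.2 157. ]
mouth far [639.2   1.1 155. ]
mouth near [478.9  -1.  155. ]
yel ((262.0, 227.0), (18.0, 22.0), 90.0) [439.8  46.5 157. ]
(array([561.3, 160.4,  19.1]), np.float64(0.1114))
```

View pics/tr.png

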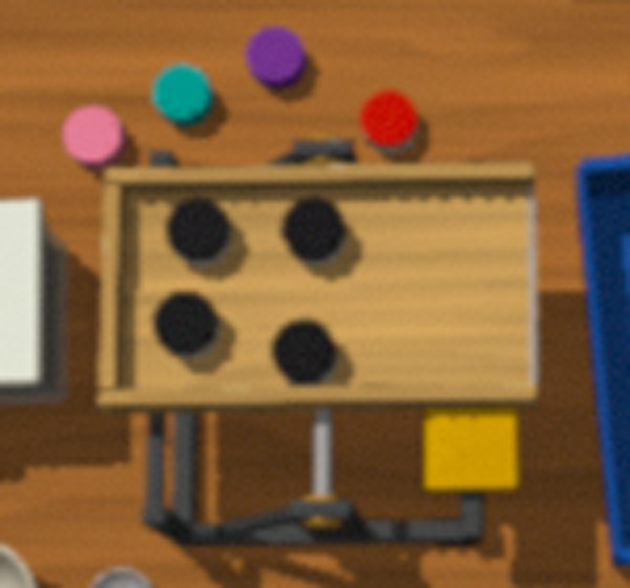

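The tray and ledge corners back-project to a stand pose of about (558,158) with yaw of about 0.01. The crate is at (532,-142) with yaw 0.09, about 90 mm short of the bar. I'll push with two open fingers spread along x, which should square it.

```bash
python3 -m pendant '[0.04,-0.011,0,-7,0, 0.08,-0.021,0,-14,0, 0.12,-0.032,0,-21,0, 0.16,-0.043,0,-28,0, 0.2,-0.053,0,-35,0, 0.24,-0.064,0,-42,0, 0.28,-0.075,0,-49,0, 0.32,-0.085,0,-56,0, 0.36,-0.096,0,-63,0, 0.404,-0.107,0,-71,0, 0.404,-0.107,0,-71,0, 0.404,-0.107,0,-71,0]'
python3 - <<'E'
from h import *
from scipy.spatial.transform import Rotation as R
s=sense();print(s['position'],R.from_rotvec(s['tcp_rot']).as_matrix().round(3).tolist())
E
```

```text
time: 2.7
position: [530.7, -279.1, 230.7]
tcp_rot: [-2.204, -2.238, 0.001]
contact_force: [-1.0, -0.1, 1.3]
gripper_width: 85.4
grasp_force: 0.0
[ 530.73336224 -279.12179609  230.74802699] [[-0.015, 1.0, -0.001], [1.0, 0.015, 0.0], [0.0, -0.001, -1.0]]
```

```bash
python3 -m pendant '[0,0,0.03,0,0, 0,0,0.07,0,0, 0,0,0.11,0,0, 0,0,0.15,0,0, 0,0,0.185,0,0, 0,0,0.203,0,0, 0,0,0.203,0,0]'; python3 -m pendant '[0.005,0,0,0,0, 0.010,0,0,0,0, 0.015,0,0,0,0, 0.020,0,0,0,0, 0.025,0,0,0,0, 0.03,0,0,0,0, 0.035,0,0,0,0, 0.04,0,0,0,0, 0.045,0,0,0,0, 0.05,0,0,0,0, 0.05,0,0,0,0]'
```

```text
time: 3.4
position: [527.5, -280.0, 25.5]
tcp_rot: [-2.205, -2.231, 0.003]
contact_force: [-0.3, 0.5, 0.6]
gripper_width: 85.5
grasp_force: 0.0
time: 4.5
position: [529.5, -229.0, 28.2]
tcp_rot: [-2.205, -2.237, -0.001]
contact_force: [0.2, -0.3, 0.9]
gripper_width: 85.1
grasp_force: 0.0
```

```bash
cat > c.py <<'E'
from h import *
import sys
p=read_camera('top');print('crate top',fit([(p,color(p,*BLUE,(290,200)).astype(float))],CR,[532,-90,0.03]))
a=p['frame'][110:280,150:380,::-1];cv2.imwrite('pics/%s.png'%sys.argv[1],cv2.resize(a,None,fx=3.4,fy=3.4,interpolation=cv2.INTER_CUBIC))
E
python3 c.py c1
```

```text
crate top (array([ 540.4, -112.9,   22.5]), np.float64(0.3225))
```

```bash
python3 -m pendant '[0.005,0,0,0,0, 0.010,0,0,0,0, 0.015,0,0,0,0, 0.020,0,0,0,0, 0.025,0,0,0,0, 0.03,0,0,0,0, 0.034,0,0,0,0, 0.038,0,0,0,0, 0.042,0,0,0,0, 0.045,0,0,0,0, 0.045,0,0,0,0]'
python3 - <<'E'
from h import *
p=read_camera('top')
a=p['frame'][110:280,150:380,::-1];cv2.imwrite('pics/c1.png',cv2.resize(a,None,fx=3.4,fy=3.4,interpolation=cv2.INTER_CUBIC))
E
```

```text
time: 5.65
position: [528.9, -184.3, 28.3]
tcp_rot: [-2.205, -2.237, -0.0]
contact_force: [-1.0, -1.2, 0.3]
gripper_width: 85.6
grasp_force: 0.0
```

View pics/c1.png

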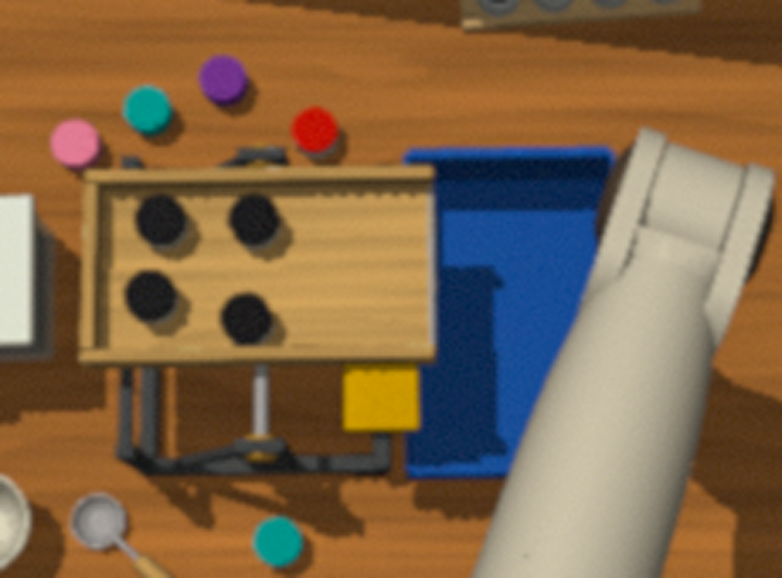

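The near wall is square now: its rim is at crop column 406 at both ends, which puts it at y≈27, about 20 mm short of the bar. I'll approach slowly.

```bash
python3 -m pendant '[0.003,0,0,0,0, 0.006,0,0,0,0, 0.009,0,0,0,0, 0.012,0,0,0,0, 0.014,0,0,0,0, 0.015,0,0,0,0, 0.016,0,0,0,0, 0.017,0,0,0,0, 0.017,0,0,0,0]'; python3 -m pendant '[0.0007,0,0,0,0, 0.0014,0,0,0,0, 0.002,0,0,0,0]'
```

```text
time: 6.6
position: [529.1, -168.4, 28.6]
tcp_rot: [2.204, 2.236, -0.0]
contact_force: [2.5, -5.7, 0.8]
gripper_width: 85.4
grasp_force: 0.0
time: 6.9
position: [529.3, -168.2, 29.1]
tcp_rot: [2.203, 2.233, -0.004]
contact_force: [-0.0, -20.1, 2.0]
gripper_width: 85.4
grasp_force: 0.0
```

```bash
python3 -m pendant '[-0.002,0,0,0,0, -0.005,0,0,0,0, -0.015,0,0,0,0, -0.03,0,0,0,0, -0.045,0,0,0,0, -0.045,0,-0.04,0,1, -0.045,0,-0.08,0,1, -0.045,0,-0.12,0,1, -0.045,0,-0.16,0,1, -0.045,0,-0.19,0,1]'
python3 - <<'E'
from h import *
p=read_camera('top');m=color(p,*BLUE,(290,200)).astype(float)
cv2.imwrite('pics/c2.png',cv2.resize(p['frame'][110:280,150:380,::-1],None,fx=3.4,fy=3.4,interpolation=cv2.INTER_CUBIC))
q=read_camera('scene');print('scene',fit([(q,color(q,*BLUE,(265,235)).astype(float))],CR,[532,-55,0.01]))
E
```

```text
time: 7.9
position: [529.4, -212.1, 221.1]
tcp_rot: [2.205, 2.235, 0.001]
contact_force: [0.8, 0.3, -0.0]
gripper_width: 12.1
grasp_force: 0.0
scene (array([536. , -55.9,  16.9]), np.float64(0.1643))
```

View pics/c2.png

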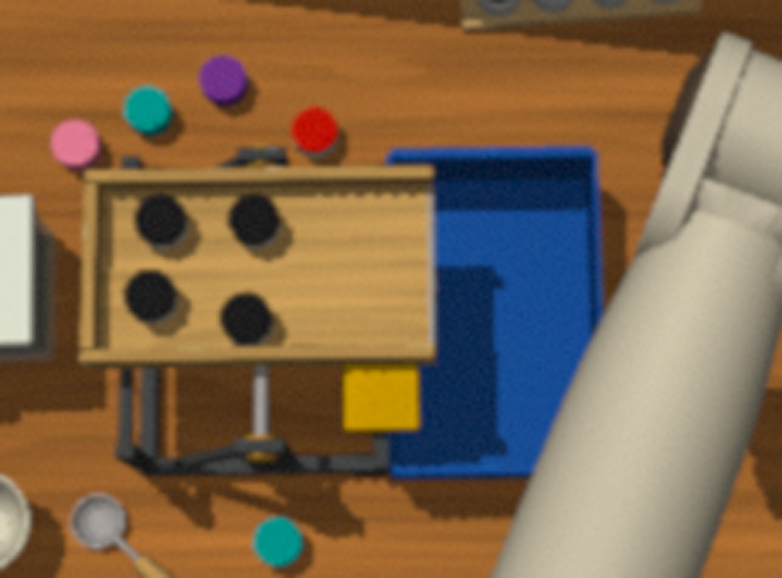

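The crate's near wall is flush along the bar, with its rim at crop column 388 at both ends, and the tray is still level. Next I'll move above the ledge with closed fingers.

```bash
python3 -m pendant '[0.02,-0.007,0,0,1, 0.055,-0.019,0,0,1, 0.1,-0.034,0,0,1, 0.145,-0.05,0,0,1, 0.19,-0.065,0,0,1, 0.23,-0.079,0,0,1, 0.257,-0.088,0,0,1, 0.257,-0.088,0.015,0,1, 0.257,-0.088,0.03,0,1, 0.257,-0.088,0.045,0,1, 0.257,-0.088,0.055,0,1, 0.257,-0.088,0.055,0,1]'
python3 - <<'E'
from h import *
p=read_camera('wrist');q=read_camera('scene')
b=cv2.resize(q['frame'][130:280,190:390,::-1],(560,420),interpolation=cv2.INTER_CUBIC)
cv2.imwrite('pics/w1.png',cv2.resize(np.hstack([p['frame'][:,:,::-1],b]),(800,300)))
s=sense();print(s['contact_force'],s['position'])
E
```

```text
time: 9.2
position: [437.1, 44.4, 161.7]
tcp_rot: [-2.205, -2.235, 0.003]
contact_force: [-0.1, -0.1, -0.3]
gripper_width: 0.0
grasp_force: 0.0
[ 0.18719813 -0.57225997 -0.31107536] [437.7247246   44.55728014 163.43962133]
```

View pics/w1.png

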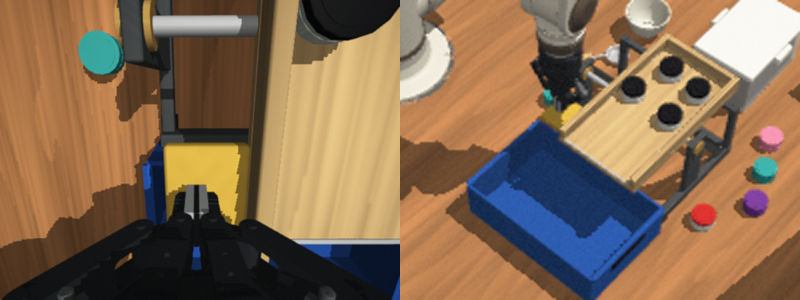

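The closed fingertips are over the middle of the ledge, at about (195,190) in the wrist half, clear of the rail, with all four tins still on the tray. I'll press gently.

```bash
python3 -m pendant '[0,0,0.002,0,1, 0,0,0.004,0,1, 0,0,0.005,0,1, 0,0,0.006,0,1, 0,0,0.007,0,1, 0,0,0.008,0,1, 0,0,0.009,0,1, 0,0,0.01,0,1, 0,0,0.011,0,1, 0,0,0.012,0,1]'; python3 -m pendant '[0.0003,0,0.002,0,1, 0.0006,0,0.004,0,1, 0.0009,0,0.006,0,1, 0.0012,0,0.008,0,1, 0.0015,0,0.01,0,1, 0.0018,0,0.012,0,1, 0.002,0,0.014,0,1, 0.0022,0,0.016,0,1, 0.0022,0,0.016,0,1]'
```

```text
time: 10.3
position: [437.7, 44.5, 152.1]
tcp_rot: [2.205, 2.236, 0.0]
contact_force: [-1.8, -3.2, 6.5]
gripper_width: -0.1
grasp_force: 3.5
time: 11.2
position: [438.0, 46.2, 135.8]
tcp_rot: [2.205, 2.235, -0.001]
contact_force: [-0.3, -5.5, 6.1]
gripper_width: -0.0
grasp_force: 3.4
```

```bash
python3 -m pendant '[0,0,0.002,0,1, 0.0002,0,0.004,0,1, 0.0005,0,0.006,0,1, 0.001,0,0.008,0,1, 0.0015,0,0.01,0,1, 0.002,0,0.012,0,1, 0.0025,0,0.014,0,1, 0.003,0,0.016,0,1, 0.003,0,0.016,0,1]';  python3 -m pendant '[0.0002,0,0.0008,0,1, 0.0004,0,0.0016,0,1, 0.0006,0,0.0024,0,1, 0.0008,0,0.0032,0,1, 0.001,0,0.004,0,1]'
```

```text
time: 12.1
position: [437.9, 49.3, 119.6]
tcp_rot: [2.205, 2.235, -0.001]
contact_force: [-0.3, -5.3, 3.3]
gripper_width: 0.2
grasp_force: 2.7
time: 12.6
position: [437.8, 50.8, 115.5]
tcp_rot: [2.205, 2.236, 0.0]
contact_force: [0.7, -5.1, 4.0]
gripper_width: -0.0
grasp_force: 2.8
```

```bash
python3 -m pendant '[0.0001,0,0.0005,0,1, 0.0003,0,0.001,0,1, 0.0004,0,0.0015,0,1, 0.0005,0,0.002,0,1]'; for i in 1 2 3; do :; done
python3 - <<'E'
from h import *
q=read_camera('top')
cv2.imwrite('pics/t1.png',cv2.resize(q['frame'][110:280,150:380,::-1],None,fx=2.6,fy=2.6,interpolation=cv2.INTER_CUBIC))
s=sense();print(s['contact_force'],s['position'])
E
```

```text
time: 13.0
position: [437.8, 51.4, 113.5]
tcp_rot: [2.205, 2.236, 0.0]
contact_force: [1.3, -4.7, 3.4]
gripper_width: -0.2
grasp_force: 2.8
[ 1.68757552 -4.99091021  3.45556987] [437.74706113  51.48161097 113.38821526]
```

View pics/t1.png

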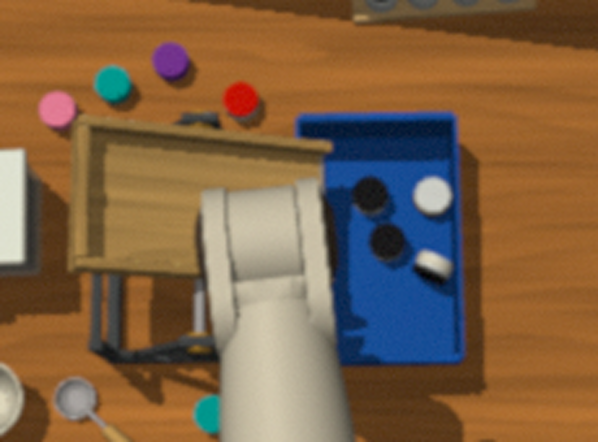

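All four tins are already in the crate, at (370,195), (432,195), (387,242) and (433,265), and the crate is still home. Now I'll feel for the rim.

```bash
python3 -m pendant '[0.0001,0,0.0005,0,1, 0.0002,0,0.001,0,1, 0.0002,0,0.001,0,1]'; python3 -m pendant '[0.0001,0,0.0005,0,1, 0.0002,0,0.001,0,1, 0.0002,0,0.001,0,1]'
```

```text
time: 13.35
position: [437.7, 51.8, 112.3]
tcp_rot: [2.205, 2.237, 0.001]
contact_force: [2.4, -4.6, 4.2]
gripper_width: -0.1
grasp_force: 2.6
time: 13.65
position: [437.7, 52.1, 111.3]
tcp_rot: [2.205, 2.237, 0.001]
contact_force: [2.1, -4.3, 3.6]
gripper_width: -0.1
grasp_force: 2.5
```

```bash
for k in 1; do python3 -m pendant '[0.0002,0,0.0005,0,1, 0.0003,0,0.001,0,1, 0.0003,0,0.001,0,1]'; done; python3 -m pendant '[0.0001,0,0.0004,0,1, 0.0002,0,0.0008,0,1, 0.0002,0,0.0008,0,1]'
```

```text
time: 13.95
position: [437.8, 52.2, 111.0]
tcp_rot: [2.205, 2.236, 0.001]
contact_force: [1.3, -4.6, 8.3]
gripper_width: 0.1
grasp_force: 5.1
time: 14.25
position: [437.8, 52.3, 110.8]
tcp_rot: [2.205, 2.236, 0.001]
contact_force: [-0.8, -6.7, 14.1]
gripper_width: 0.2
grasp_force: 7.8
```

```bash
python3 -m pendant '[0,0,-0.0003,0,1, 0,0,-0.0003,0,1, 0,0,-0.0003,0,1, 0,0,-0.0003,0,1, 0,0,-0.0003,0,1, 0,0,-0.0003,0,1, 0,0,-0.0003,0,1, 0,0,-0.0003,0,1, 0,0,-0.0003,0,1]';python3 - <<'E'
from h import *
q=read_camera('top');f=q['frame'][110:280,150:380,::-1]
r=read_camera('scene')['frame'][130:280,190:390,::-1]
cv2.imwrite('pics/t2.png',np.hstack([cv2.resize(f,(400,296)),cv2.resize(r,(395,296))]))
print(sense()['contact_force'])
E
```

```text
time: 15.15
position: [437.8, 52.3, 110.9]
tcp_rot: [2.205, 2.236, 0.001]
contact_force: [-0.8, -5.7, 12.2]
gripper_width: 0.2
grasp_force: 6.9
[-0.4140854  -6.4259969  13.78128534]
```

View pics/t2.png

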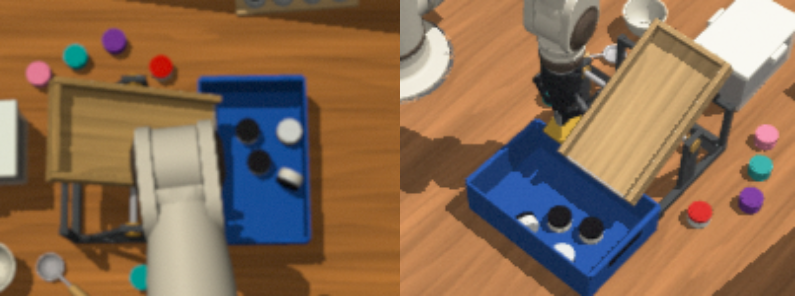

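The tray is empty and all four tins are in the crate, with about 9 N on the rim held for more than 0.9 s. I'll ease the tray back up.

```bash
python3 -m pendant '[0,0,-0.001,0,1, -0.0003,0,-0.002,0,1, -0.0008,0,-0.004,0,1, -0.0013,0,-0.006,0,1, -0.0018,0,-0.008,0,1, -0.0023,0,-0.01,0,1, -0.0028,0,-0.012,0,1, -0.0033,0,-0.014,0,1, -0.0038,0,-0.016,0,1, -0.0043,0,-0.018,0,1, -0.0047,0,-0.02,0,1, -0.005,0,-0.022,0,1]';python3 -m pendant '[-0.0004,0,-0.002,0,1, -0.0007,0,-0.004,0,1, -0.001,0,-0.006,0,1, -0.0013,0,-0.008,0,1, -0.0016,0,-0.01,0,1, -0.0018,0,-0.012,0,1, -0.002,0,-0.014,0,1, -0.002,0,-0.016,0,1, -0.002,0,-0.018,0,1, -0.002,0,-0.0195,0,1, -0.002,0,-0.0205,0,1, -0.002,0,-0.021,0,1]'
```

```text
time: 16.45
position: [437.6, 47.5, 132.0]
tcp_rot: [-2.206, -2.237, -0.0]
contact_force: [1.4, -3.6, 4.8]
gripper_width: 0.2
grasp_force: 2.8
time: 17.65
position: [437.6, 46.6, 153.1]
tcp_rot: [-2.203, -2.237, -0.003]
contact_force: [1.5, 4.5, 5.6]
gripper_width: -0.1
grasp_force: 2.5
```

```bash
python3 -m pendant '[0,0,-0.0007,0,1, 0,0,-0.0014,0,1, 0,0,-0.0021,0,1, 0,0,-0.0028,0,1, 0,0,-0.0035,0,1, 0,0,-0.0042,0,1, 0,0,-0.005,0,1, 0,0,-0.006,0,1, 0,0,-0.007,0,1, 0,0,-0.008,0,1]';python3 -m pendant '[0,0,-0.002,0,1, 0,0,-0.005,0,1, 0,0,-0.015,0,1, 0,0,-0.03,0,1, 0,0,-0.05,0,1, 0,-0.02,-0.07,0,1, 0,-0.05,-0.1,0,1, -0.02,-0.08,-0.12,0,1, -0.04,-0.11,-0.12,0,1, -0.04,-0.11,-0.12,0,1, -0.04,-0.11,-0.12,0,1]'
python3 - <<'E'
from h import *
q=read_camera('top');f=q['frame'][110:280,150:380,::-1]
r=read_camera('scene')['frame'][130:280,190:390,::-1]
cv2.imwrite('pics/t3.png',np.hstack([cv2.resize(f,(400,296)),cv2.resize(r,(395,296))]))
print('crate', fit([(q,color(q,*BLUE,(300,200)).astype(float))],CR,[532,-52,0.01]))
E
```

```text
time: 18.65
position: [437.4, 45.3, 160.6]
tcp_rot: [-2.206, -2.237, 0.001]
contact_force: [0.8, -0.5, -0.2]
gripper_width: 0.0
grasp_force: 0.0
time: 19.75
position: [328.2, 3.7, 281.7]
tcp_rot: [2.206, 2.235, 0.003]
contact_force: [-0.4, -0.1, -1.0]
gripper_width: 0.1
grasp_force: 0.0
crate (array([540.6, -57.9,  -6.2]), np.float64(0.8459))
```

View pics/t3.png

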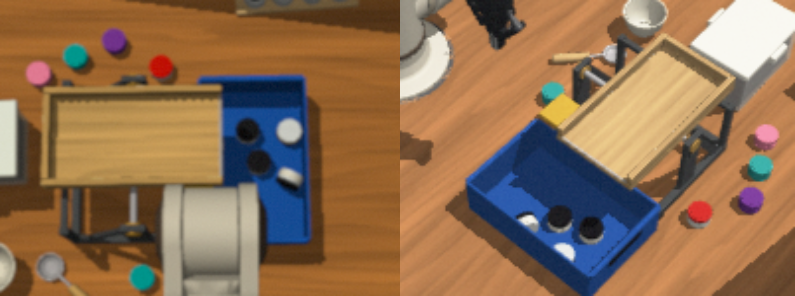

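The tray is level and the tins are at rest in the crate. I'll swing the arm aside for one clear check that the crate is still square.

```bash
python3 -m pendant '[-0.04,0,0,0,1, -0.08,0,0,0,1, -0.12,0,0,0,1, -0.16,0,0,0,1, -0.2,0,0,0,1, -0.24,0,0,0,1, -0.28,0,0,0,1, -0.3,0,0,0,1, -0.3,0,0,0,1, -0.3,0,0,0,1]'
python3 - <<'E'
from h import *
q=read_camera('top')
cv2.imwrite('pics/t4.png',cv2.resize(q['frame'][130:260,220:380,::-1],None,fx=4.4,fy=4.4,interpolation=cv2.INTER_CUBIC))
m=color(q,*BLUE,(300,200))
for r in (156,200,215,225,235,245):
    c=np.flatnonzero(m[r]);print(r,c[:1],c[-1:])
for n,p,z in (('top',q,(300,200)),):
    B=CR;M=cv2.morphologyEx(m.astype(np.uint8),cv2.MORPH_CLOSE,np.ones((15,15)))
    # hide the tray area and ledge: fit only where these do not cover
    keep=1-np.clip(sil(p,TR+LE,[559,158,.01]),0,1)
    f=lambda v:(np.abs(sil(p,CR,[v[0],v[1],v[2]/1000])-M)*keep).sum()
    r=minimize(f,[532,-52,10],method='Nelder-Mead',options=dict(initial_simplex=[[532,-52,10],[542,-52,10],[532,-42,10],[532,-52,50]]));print(r.x,r.fun)
E
```

```text
time: 20.85
position: [332.8, -296.0, 279.9]
tcp_rot: [-2.204, -2.235, -0.0]
contact_force: [0.2, -0.9, -0.9]
gripper_width: -0.2
grasp_force: 0.0
156 [265] [324]
200 [279] [326]
215 [279] [327]
225 [274] [327]
235 [274] [327]
245 [264] [327]
[539.37861662 -52.91487022  18.00164848] 147.64313725490194
```

View pics/t4.png

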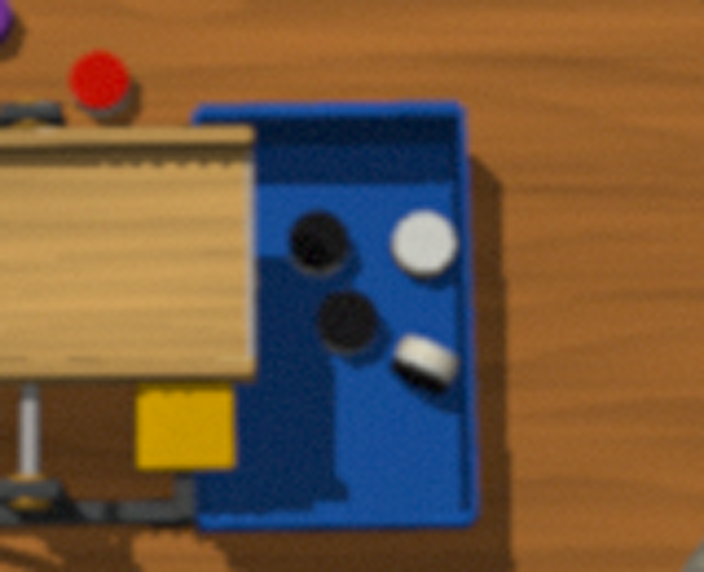

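The crate's left edge runs straight along the bar (crop column ~195 at both ends). The tins are at rest in the crate and the tray is level, so I'll hand in.

```bash
python3 -c "
from rig import *
print(job_done())"
```

```text
the job is handed in; nothing more can be done
None
```

I handed the job in at about 21 s on the robot clock, but no verdict came back; by the last pictures the crate is home and square, all four tins lie at rest in it, and the tray is level.

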